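# Slide a sample carrier round an L-shaped slot to the tube reader

### The arm

A 6-joint arm with a two-finger parallel gripper is mounted at the origin on the work surface. World frame = base frame: x ahead of the robot, y to its left, z up, the work surface at z = 0. Lengths are in m, angles in rad, forces in N, time in s.
With the tool pointing down it reaches from about 0.35 to 0.725 m from the base axis. Payload 4.3 kg.
Tool frame: the origin (TCP) lies between the finger pads; the fingertips stand 8 mm ahead of it and the grasp point (between the pads) lies 11 mm behind it (nose_length is the x of the fingertips in the tool frame, in m); x points along the fingers, y is the direction in which the jaws open and shut, and the axes are right-handed (so a half turn about x gives the same grasp; the last joint's range is limited). The gripper opens to 85 mm and grips with 20 to 120 N. Pads are 22 mm wide; open, the fingers measure 114 mm over their backs; the gripper's body (76 mm by 85 mm) begins 54 mm behind the grasp point. The pads swing forward as they close: fully open they stand 13 mm farther back than shut.
Start: joints at [1.12, 0.377, 0.081, 1.274, 0, 1.46], TCP at [0.192, 0.542, 0.239] pointing down, gripper open.
Joint ranges: [-2.72, 2.72], [-0.84, 1.66], [-1.02, 1.22], [-1.77, 2.12], [-1.37, 1.28], [-3.14, 3.14]. Speed limits (rad/s): [2.57, 2.57, 3.14, 3.14, 3.14, 3.14].

### API

Orientations are given as a rotation vector (axis times angle).
In Python, from station import * gives the robot as it stands. Calls block until the motion is done:
- movep(position, orientation): joint-space move of the TCP to a pose.
- servo_line(position, attitude=None, vel=0.15, guard=None): straight line of the TCP; attitude=None keeps the orientation; vel is the mean speed in m/s. With guard (N) it stops when the force on the tool has changed by that much, and returns True; else False.
- movej(angles): joint-space move.
- gripper_to(opening): opening from 0.0 (shut) to 1.0 (fully open); the grip force is fixed at half the most; returns when the fingers have stopped.
- dwell(seconds).
- ik(position, orientation): joint angles nearest the present ones, or None.
- capture(name): name is "scene" or "top" or "wrist"; returns the picture (420x560x3 uint8, red, green, blue); there is no depth.
- get_calibration(name): a dict with "fx", "fy", "cx", "cy" (pixels), "xyz" and "orientation" of the camera in the world. Camera axes: x right, y down, z forward; pixel columns grow to the right and rows downward; lengths in m; the calibration is good to about 2 mm. A picture is of the moment at which its call begins: read the wrist's pose just before it. get_calibration takes no time and is no camera call; for the wrist camera it gives the pose at the moment of the call.
A pose or a line that the arm cannot do raises PlanningError and nothing moves.
- hand_in(): hands the job in, once; it reports no verdict.
Readings, each from a call of its own:
- get_time(): time.
- get_joint_positions(): joint angles.
- get_joint_vel(): joint speeds.
- get_joint_torque(): joint torques, N m.
- get_tcp_pos(): TCP position.
- get_tool_rot(): TCP orientation.
- get_force(): force on the tool from outside, world axes, zero at the start.
- get_torque(): the same for the moment, N m.
- get_grip_width(): opening from 0.0 (shut) to 1.0 (fully open).
Only numpy, scipy, OpenCV 4.12 (cv2) and the standard library are available. Lean on these libraries where they do the work, as an engineer would, in place of code of your own. Each camera call takes 0.05 s, during which the arm holds its last target. There are 200 camera calls.

### The job

A blood sample stands in its round tube carrier in the first leg of the L-shaped slot of the sample lane, where the guide pin under the carrier runs in the slot. With the fingertips, gently push the carrier along the slot, round the corner and on until it is fully home at the end of the slot, in front of the tube reader, and leave it standing there. Push only on the body of the carrier, keep off the tube, do not pinch, lift or tip the carrier, and leave the other things where they are.

Things in the scene. Friction and masses are not known exactly. Their poses are not given: they have to be found in the camera images.
- lane: The sample lane: a flat white deck in an aluminium frame, fixed on the bench, top 30 mm above the bench. Origin at bench height; the deck with frame spans x -111 to 101, y -101 to 156 mm; z up. Its L-shaped dark slot, 13 mm wide and deep, runs along the lane's +x from lane_start to lane_corner (120 mm), then along the lane's +y to lane_end (110 mm). A second carrier waits in a hole at (-40, 45) mm.
- lane_start (a point): Point on the deck surface, at (-65, -55) mm in the lane's frame, over the guide pin's axis when the carrier stands at the very start of the slot.
- lane_corner (a point): Point on the deck surface, at (55, -55) mm in the lane's frame: the crossing of the centre lines of the slot's two legs. The outer walls of the corner stop the pin 1.5 mm past this point.
- lane_end (a point): Point on the deck surface, at (55, 55) mm in the lane's frame, over the guide pin's axis when the carrier is home against the square end of the second leg.
- reader_face (a point): Middle of the lower edge of the reader's face, on the deck surface at (55, 94) mm in the lane's frame; 12 mm clear of a carrier that is home. The reader is a grey box with a dark window, 76 mm wide (lane x), 48 mm deep, 58 mm high above the deck. Beside it, at x -95 to -15, y 100 to 142 mm, lies a grey cover 16 mm high.
- carrier: The carrier to push: a grey round puck, 54 mm in diameter, 40 mm high, about 0.12 kg, loose on the deck in the slot's first leg, within 40 mm of lane_start. Origin: centre of its underside (30 mm above the bench), on the axis of its guide pin, which is 10 mm thick and reaches 11 mm down into the slot. z is up; its yaw means nothing. It slides with about 1 N and stays where it is left.
- sample_tube: The capped blood tube fixed in the carrier, upright on its axis: 12 mm in diameter (cap 16 mm); it sticks out of the carrier from 40 to 66 mm above the deck. Origin: the same point as the carrier's. Not to be touched.
- waiting_carrier: Another carrier of the same shape with its tube, waiting in the hole of the deck inside the L; stays where it is. Origin: centre of its underside.
- oil_bottle: Small amber immersion oil bottle, 28 mm in diameter, 62 mm high, on the bench by the near (-x) edge of the lane. Origin: centre of its underside.
- slide_box: Box of microscope slides, 90 x 42 x 32 mm, on the bench beside the -y edge of the lane. Origin: centre of its underside.
- lab_timer: Flat white timer, 62 x 62 x 16 mm, on the bench beyond the far (+x) edge of the lane. Origin: centre of its underside.
- tube_block: White perforated tube block, 120 x 160 x 30 mm, with five tubes up to 85 mm high, to the left of the lane. Origin: centre of its underside.
- wash_bottle: White wash bottle, 64 mm in diameter, 150 mm high, to the right of the lane. Origin: centre of its underside.
- stain_bottle: Amber stain bottle, 48 mm in diameter, 95 mm high, to the right of the lane. Origin: centre of its underside.
Things that resemble listed ones, but are neither listed nor needed, are in the scene too. What is shaped like the carrier but purple or yellow is not meant.

How it is judged:
On the way, in this order (a step that is already met when the one before it is completed fails the run):
1. the carrier has been pushed along the first leg to the corner (x of carrier in the frame of lane above 0.05 m and y of carrier in the frame of lane below -0.048 m), for 0.02 s.
2. the carrier is home at the end of the second leg (y of carrier in the frame of lane between 0.051 and 0.059 m and x of carrier in the frame of lane between 0.05 and 0.06 m), for 0.2 s.
At the end, for the whole second after the job is handed in: The carrier stands upright on the deck, at rest, its guide pin within 4 mm of the end of the slot's second leg; the other loose things are within 15 mm of where they were (all of step 2 and z of carrier in the frame of lane between 0.027 and 0.033 m and angle between carrier's own z axis and vertical below 0.06 rad and linear speed of carrier below 0.01 m/s and distance of each of waiting_carrier, oil_bottle, slide_box, lab_timer, tube_block, wash_bottle, stain_bottle from where it was at the start of the episode below 0.015 m); the robot touches nothing.
It fails at once if the carrier is lifted more than 5 mm off the deck or tipped by more than 0.2 rad (z of carrier in the frame of lane above 0.035 m or angle between carrier's own z axis and vertical above 0.2 rad).
It fails at once if the carrier is pinched: the fingers press on opposite sides of it at once ((contact force between the fingers and carrier_c2 above 0.3 N and (contact force between the fingers and carrier_c5 above 0.3 N or contact force between the fingers and carrier_c6 above 0.3 N or contact force between the fingers and carrier_c7 above 0.3 N)) or (contact force between the fingers and carrier_c3 above 0.3 N and (contact force between the fingers and carrier_c6 above 0.3 N or contact force between the fingers and carrier_c7 above 0.3 N or contact force between the fingers and carrier_c8 above 0.3 N)) or (contact force between the fingers and carrier_c4 above 0.3 N and (contact force between the fingers and carrier_c7 above 0.3 N or contact force between the fingers and carrier_c8 above 0.3 N or contact force between the fingers and carrier_c9 above 0.3 N)) or (contact force between the fingers and carrier_c5 above 0.3 N and (contact force between the fingers and carrier_c8 above 0.3 N or contact force between the fingers and carrier_c9 above 0.3 N)) or (contact force between the fingers and carrier_c6 above 0.3 N and contact force between the fingers and carrier_c9 above 0.3 N)).
It fails at once if the tube is touched (contact force between any of the fingers, the arm and sample_tube above 0.3 N).
It fails at once if the carrier is shoved hard: faster than 0.5 m/s or with more than 40 N (linear speed of carrier above 0.5 m/s or contact force between the fingers and carrier above 40 N).
It fails at once if another loose thing is moved by more than 20 mm (distance of any of waiting_carrier, oil_bottle, slide_box, lab_timer, tube_block, wash_bottle, stain_bottle from where it was at the start of the episode above 0.02 m).
It also fails if it takes over 64 s, if anything falls off the work surface, if the arm or the gripper's body presses on something with over 40 N, if the wrist force passes 120 N, or if a joint passes its speed limit or range.

## Working session

There is one attempt and no reset: what is moved stays moved. The work goes in short steps, each a Python script; the robot and the scene stay as the last script left them, time stands still between calls to the robot, and variables do not carry over. Pictures are saved under pics/ and viewed, about 8 in all and at most 12, crops included, and the job is handed in when it is done.

```bash
mkdir -p pics
python3 - <<'E'
from station import *
import cv2
for n in("top","scene"):
    im=capture(n); cv2.imwrite(f"pics/{n}0.png",im[...,::-1]); c=get_calibration(n); print(n,c)
print(get_time(),get_tool_rot())
E
```

```text
top {'fx': 388.8803454344425, 'fy': 388.8803454344425, 'cx': 279.9044378663847, 'cy': 211.61738881398352, 'xyz': array([ 0.32652942, -0.03595412,  1.1890425 ]), 'orientation': array([-2.21587993,  1.97324294, -0.23256351])}
scene {'fx': 459.27633571073426, 'fy': 459.27633571073426, 'cx': 275.10936621362487, 'cy': 208.56572527412993, 'xyz': array([ 1.32928446, -0.48417087,  0.78043978]), 'orientation': array([-2.0401258 , -1.10972171,  0.53213557])}
0.1 [ 0.26605674  1.5547025  -0.26879477]
```

View pics/top0.png

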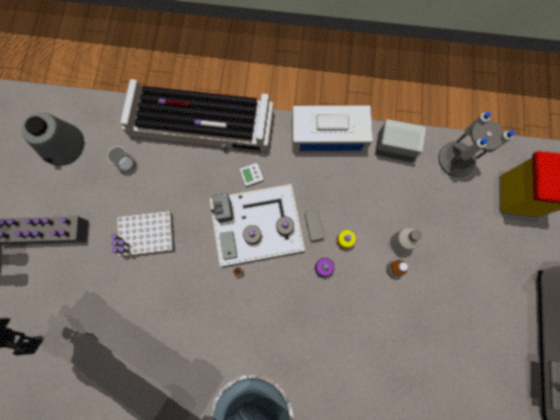

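View pics/scene0.png

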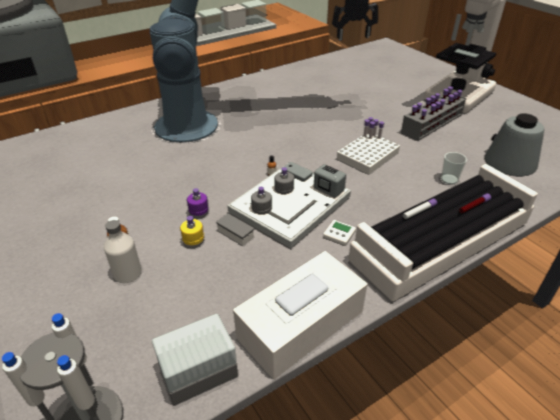

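The top view shows the lane centred near (258,225), with the carrier at (285,226), the slot corner near (283,203) and the reader near (222,207). The slide box is at (314,225), the timer at (251,174) and the oil bottle at (238,272). Next I'll get a rough lane pose from the white mask, then take a closer look with the wrist camera.

```bash
cat > h.py <<'E'
from station import *
import numpy as np, cv2
from scipy.spatial.transform import Rotation as R
def ray(c,px,z):
    px=np.atleast_2d(px).astype(float)
    d=np.c_[(px[:,0]-c['cx'])/c['fx'],(px[:,1]-c['cy'])/c['fy'],np.ones(len(px))]@R.from_rotvec(c['orientation']).as_matrix().T
    return c['xyz']+d*((z-c['xyz'][2])/d[:,2])[:,None]
def proj(c,P):
    p=(np.atleast_2d(P)-c['xyz'])@R.from_rotvec(c['orientation']).as_matrix()
    return np.c_[p[:,0]/p[:,2]*c['fx']+c['cx'],p[:,1]/p[:,2]*c['fy']+c['cy']]
def down(a): # tool x down, tool y (jaw axis) at world angle a
    x=np.array([0,0,-1.]);y=np.array([np.cos(a),np.sin(a),0]);return R.from_matrix(np.c_[x,y,np.cross(x,y)]).as_rotvec()
E
python3 - <<'E'
from h import *
c=get_calibration("top")
P=ray(c,[[283,203],[287,243],[246,207],[285,226],[258,225],[250,235]],0.03);print(P.round(3))
im=cv2.imread("pics/top0.png");hsv=cv2.cvtColor(im,cv2.COLOR_BGR2HSV)
m=((hsv[...,2]>165)&(hsv[...,1]<60)).astype(np.uint8);m[:,:205]=0;m[:,310:]=0;m[:184]=0;m[270:]=0
pts=cv2.findNonZero(m);r=cv2.minAreaRect(pts);b=cv2.boxPoints(r);print(b,len(pts));print(ray(c,b,0.03).round(3))
w=get_calibration("wrist");T=R.from_rotvec(get_tool_rot()).as_matrix()
print("cam in tool",T.T@(w['xyz']-get_tcp_pos()),T.T@R.from_rotvec(w['orientation']).as_matrix(),w['fx'])
print(T)
E
```

```text
[[ 0.622 -0.019  0.03 ]
 [ 0.5   -0.045  0.03 ]
 [ 0.596  0.092  0.03 ]
 [ 0.551 -0.033  0.03 ]
 [ 0.545  0.049  0.03 ]
 [ 0.511  0.069  0.03 ]]
[[205.46687 191.32094]
 [291.0504  175.47215]
 [304.79712 249.70427]
 [219.21356 265.55304]] 3974
[[ 0.631  0.223  0.03 ]
 [ 0.713 -0.034  0.03 ]
 [ 0.486 -0.1    0.03 ]
 [ 0.41   0.147  0.03 ]]
cam in tool [-0.13552672  0.00054075 -0.08141337] [[ 2.43706674e-04 -3.16632659e-01  9.48548206e-01]
 [ 9.99999969e-01  1.32081204e-04 -2.12836251e-04]
 [-5.78944814e-05  9.48548228e-01  3.16632682e-01]] 330.1171224220967
[[-7.84310695e-04  3.34214185e-01  9.42496824e-01]
 [-1.62662536e-03  9.42495441e-01 -3.34215048e-01]
 [-9.99998369e-01 -1.79521768e-03 -1.95567984e-04]]
```

Run:
```python
from h import *
a=0.22
print(ik([.538,.0825,.30],down(a)))
print(ik([.46,-.06,.20],down(a-np.pi/2)),ik([.58,-.02,.05],down(a)))
movep([.538,.0825,.30],down(a)); gripper_to(0.0); dwell(.3)
w=get_calibration("wrist"); im=capture("wrist"); np.save("w1.npy",dict(c=w,im=im),allow_pickle=True)
cv2.imwrite("pics/w1.png",im[...,::-1]); print(w,get_time())
```

```text
[0.0355981  0.30664583 0.13576298 1.39991348 0.         1.38639443]
[-2.66582409e-01  1.71111436e-01 -3.00576506e-01  1.09910838e+00
 -4.44089210e-16  2.65501025e+00] [-0.14375964  0.51086753 -0.22390666  0.83602213  0.          1.20703668]
{'fx': 330.1171224220967, 'fy': 330.1171224220967, 'cx': 275.2676775952431, 'cy': 205.52029335715733, 'xyz': array([0.52036831, 0.16241023, 0.43553279]), 'orientation': array([2.80381942, 0.30971684, 0.0504903 ])} 3.2917
```

View pics/w1.png

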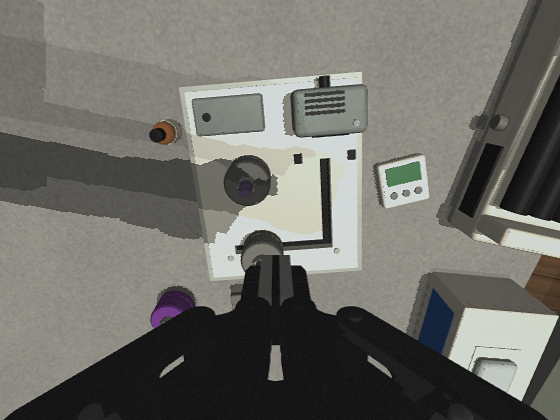

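The wrist view shows the whole slot. Its end is near (325,158), its corner near (329,243) and its start near (237,250). The carrier is at about (262,250), partly behind the fingers. The deck corners are at about (180,88), (361,72), (361,270) and (211,280).

Run:
```python
from h import *
d=np.load("w1.npy",allow_pickle=True).item();c=d['c'];g=cv2.cvtColor(d['im'],cv2.COLOR_RGB2GRAY)
m=(g<75).astype(np.uint8)
A=[];E=[]
for r in range(168,232,4):
    q=np.where(m[r,312:340])[0]+312; A.append([(q.min()+q.max())/2,r]);E.append(len(q))
B=[];F=[]
for k in range(292,316,2):
    q=np.where(m[233:256,k])[0]+233; B.append([k,(q.min()+q.max())/2]);F.append(len(q))
print(E,F)
A=ray(c,A,.03)[:,:2];B=ray(c,B,.03)[:,:2]
def line(P):
    v=cv2.fitLine(P.astype(np.float32),cv2.DIST_HUBER,0,1e-4,1e-4).ravel();return v[:2],v[2:]
va,pa=line(A);vb,pb=line(B);va*=np.sign(va[1]);vb*=np.sign(vb[0])
print("yaw leg2",np.arctan2(-va[0],va[1]),"leg1",np.arctan2(vb[1],vb[0]))
t=np.linalg.solve(np.c_[va,-vb],pb-pa);C=pa+va*t[0];print("corner",C)
col=m[140:200,322:328].mean(1);r0=140+np.where(col>.5)[0][0];end=ray(c,[[325,r0]],.03)[0,:2];print("slot end row",r0,"corner->end wall",np.linalg.norm(end-C),"exp .115")
q=ray(c,[[180,88],[361,72],[361,270],[211,280]],.03)[:,:2]
y=np.arctan2(-va[0],va[1]);Rm=np.array([[np.cos(y),-np.sin(y)],[np.sin(y),np.cos(y)]])
o=C-Rm@[.055,-.055];print("origin",o);print("deck corners in lane",((q-o)@Rm).round(4))
print("start dark px lane",((ray(c,[[237,250]],.03)[0,:2]-o)@Rm).round(4))
cr=cv2.resize(d['im'][215:300,200:350,::-1],None,fx=5,fy=5,interpolation=cv2.INTER_CUBIC);cv2.imwrite("pics/w1c.png",cr)
```

```text
[10, 9, 9, 9, 9, 9, 9, 9, 8, 9, 9, 9, 9, 9, 8, 8] [5, 4, 5, 5, 5, 4, 4, 5, 4, 5, 5, 5]
yaw leg2 0.2992409 leg1 0.29467767
corner [ 0.62872434 -0.00395843]
slot end row 159 corner->end wall 0.11154972958822237 exp .115
origin [0.55995479 0.03238368]
deck corners in lane [[-0.1087  0.1526]
 [ 0.1001  0.1533]
 [ 0.1008 -0.1024]
 [-0.1086 -0.1016]]
start dark px lane [-0.0669 -0.0583]
```

View pics/w1c.png

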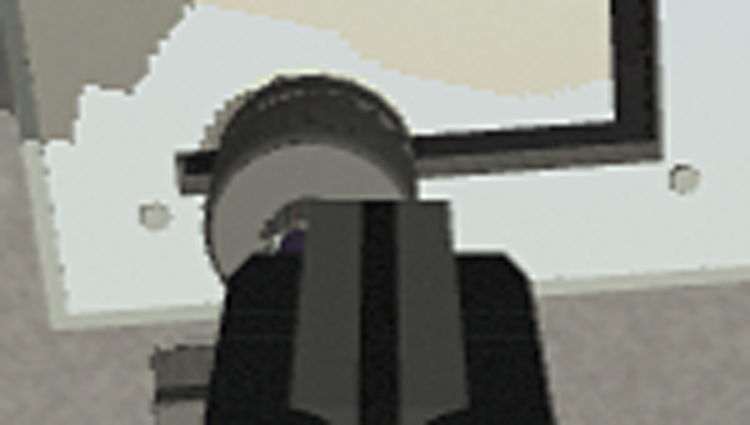

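```bash
cat >> h.py <<'E'
PSI=0.298
Rm=np.array([[np.cos(PSI),-np.sin(PSI)],[np.sin(PSI),np.cos(PSI)]])
O=np.array([.55995,.03238])+Rm@[.001,-.0023]
def W(x,y,z): return np.r_[O+Rm@[x,y],z]      # lane -> world
def L(P): return (np.atleast_2d(P)[:,:2]-O)@Rm  # world -> lane
ZP=0.0445
def snap(n):
    dwell(.2);w=get_calibration("wrist");im=capture("wrist");np.save(n+".npy",dict(c=w,im=im),allow_pickle=True)
    cv2.imwrite(f"pics/{n}.png",im[...,::-1]);return w,im
E
python3 - <<'E'
from h import *
c=np.load("w1.npy",allow_pickle=True).item()['c']
p=L(ray(c,[[262,262],[241.4,262],[283,262]],.07));print("carrier",p)
a=down(PSI-np.pi/2)
x=p[0,0]-.027-.011-.015
print("tcp x",x)
movep(W(x,-.055,.2),a); servo_line(W(x,-.055,ZP),vel=.1)
print(L(get_tcp_pos()),get_force());snap("w2");print(get_time())
E
```

```text
carrier [[-0.03224186 -0.05567439]
 [-0.05766863 -0.05368691]
 [-0.00632099 -0.0577005 ]]
tcp x -0.08524185959420433
[[-0.08473283 -0.05529113]] [-0.1441833   0.86342052  0.35803436]
6.3833
```

View pics/w2.png

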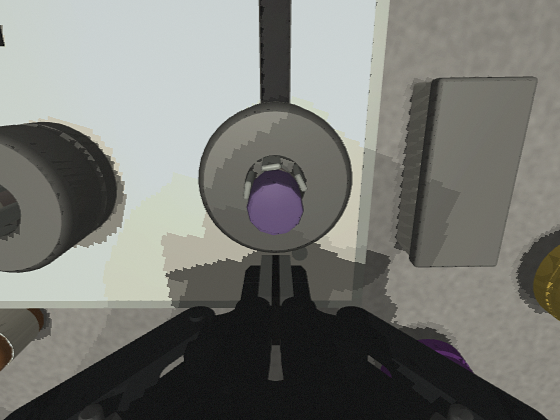

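The wrist view shows the carrier's top disc at about (275,177) with a radius of about 76 px, centred on the slot (column 275). The fingers are behind it with a clear gap, so I'm starting the push along leg 1.

Run:
```python
from h import *
c=np.load("w2.npy",allow_pickle=True).item()['c']
print("carrier edges lane",L(ray(c,[[275.5,177],[199.5,177],[351.5,177],[275.5,102],[275.5,252]],.07)).round(4), "slot ctr far",L(ray(c,[[275.5,40],[275.5,90]],.03)).round(4))
servo_line(W(.007,-.055,ZP),vel=.05)
print(L(get_tcp_pos()),get_force());snap("w3");print(get_time())
```

```text
carrier edges lane [[-0.0299 -0.0548]
 [-0.0299 -0.0287]
 [-0.0299 -0.0808]
 [-0.0053 -0.0548]
 [-0.0583 -0.0548]] slot ctr far [[ 0.0183 -0.0548]
 [-0.0011 -0.0548]]
[[ 0.00696988 -0.05498749]] [-0.57858587  0.5575723   0.32947336]
8.625
```

View pics/w3.png

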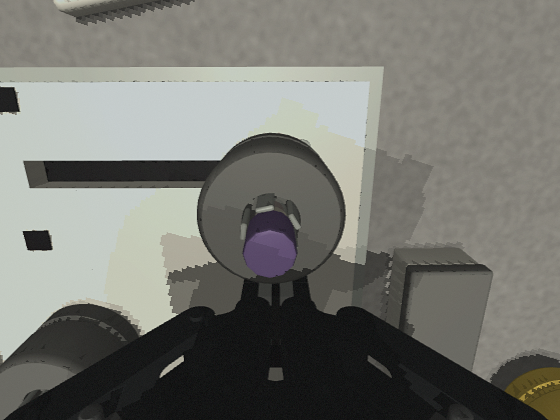

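Run:
```python
from h import *
c=np.load("w3.npy",allow_pickle=True).item()['c']
im=np.load("w3.npy",allow_pickle=True).item()['im'];g=cv2.cvtColor(im,cv2.COLOR_RGB2GRAY)
for k in (80,130,170): print(k,g[152:196,k].tolist())
print("slot edges/frame edge",L(ray(c,[[130,160.5],[130,187],[130,67],[384,150]],.03)).round(4))
print("carrier L R B",L(ray(c,[[197,213],[345,213],[271,283]],.07)).round(4))
print("base front (silhouette top)",L(ray(c,[[271,134]],.03)).round(4), "slot end", L(ray(c,[[24,175],[40,175]],.03)).round(4))
```

```text
80 [200, 201, 201, 200, 201, 201, 202, 205, 168, 34, 31, 32, 36, 36, 32, 35, 31, 32, 37, 34, 35, 35, 33, 35, 33, 33, 35, 34, 29, 56, 93, 90, 91, 90, 88, 83, 176, 205, 202, 202, 201, 202, 200, 201]
130 [202, 203, 201, 202, 201, 202, 205, 210, 122, 32, 36, 37, 37, 36, 35, 38, 39, 37, 37, 38, 38, 34, 36, 38, 35, 39, 37, 33, 29, 61, 93, 91, 90, 90, 89, 83, 177, 204, 203, 200, 201, 200, 202, 202]
170 [202, 203, 202, 201, 201, 202, 204, 209, 122, 36, 37, 42, 39, 38, 38, 40, 39, 38, 40, 40, 35, 37, 36, 37, 34, 35, 36, 34, 24, 77, 91, 90, 91, 92, 89, 80, 209, 201, 201, 200, 200, 200, 199, 200]
slot edges/frame edge [[ 0.0603  0.012 ]
 [ 0.0477  0.0138]
 [ 0.0999  0.0065]
 [ 0.0651 -0.1039]]
carrier L R B [[ 0.0491 -0.0268]
 [ 0.0491 -0.0792]
 [ 0.0207 -0.0529]]
base front (silhouette top) [[ 0.0722 -0.0526]] slot end [[0.0535 0.0622]
 [0.0535 0.0548]]
```

Measured against the slot, the carrier is at lane x ≈ 0.0475 and y ≈ -0.053. I'm advancing 6 mm with a guard, then checking again.

Run:
```python
from h import *
print(servo_line(W(.013,-.055,ZP),vel=.02,guard=4))
print(L(get_tcp_pos()),get_force());snap("w4");print(get_time())
```

```text
False
[[ 0.01340607 -0.05504314]] [-0.64897116 -0.06095698 -0.47161712]
9.325
```

View pics/w4.png

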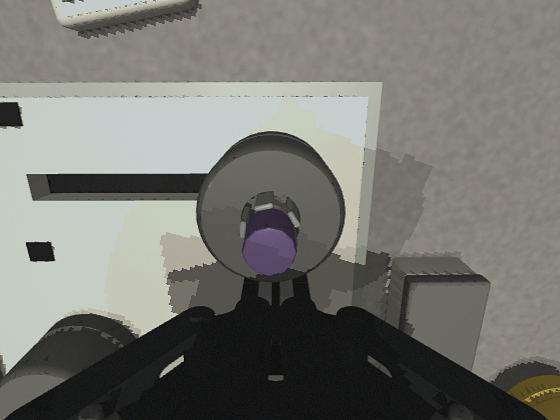

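Run:
```python
from h import *
d=np.load("w4.npy",allow_pickle=True).item();c=d['c'];g=cv2.cvtColor(d['im'],cv2.COLOR_RGB2GRAY)
for k in (130,): 
    q=np.where(g[160:215,k]<140)[0]+160; print(q.min()-.5,q.max()+.5)
    s=L(ray(c,[[k,q.min()-.5],[k,q.max()+.5]],.03)).round(4);print(s)
col=g[255:300,271];print(col.tolist());print(g[125:150,271].tolist())
print("carrier L R B",L(ray(c,[[197,211],[344.5,211],[271,281]],.07)).round(4),L(ray(c,[[271,132]],.03)).round(4))
```

```text
173.5 200.5
[[0.0603 0.0128]
 [0.0472 0.0147]]
[82, 83, 81, 82, 82, 79, 79, 82, 80, 81, 82, 80, 81, 82, 81, 80, 81, 81, 78, 79, 56, 44, 42, 45, 45, 43, 38, 49, 54, 54, 54, 55, 44, 43, 44, 47, 44, 44, 45, 46, 42, 48, 47, 49, 49]
[200, 202, 201, 201, 203, 212, 83, 38, 54, 91, 52, 48, 50, 52, 51, 52, 53, 55, 58, 61, 64, 68, 71, 72, 70]
carrier L R B [[ 0.0559 -0.0269]
 [ 0.0559 -0.079 ]
 [ 0.0277 -0.0529]] [[ 0.0792 -0.0527]]
```

Run:
```python
from h import *
c=np.load("w4.npy",allow_pickle=True).item()['c']
print("slide box corners",L(ray(c,[[405,275],[490,278],[390,258]],.032)).round(3))
print(ik(W(.055,-.106,.2),down(PSI)),ik(W(.055,.02,ZP),down(PSI)))
servo_line(W(-.01,-.055,ZP),vel=.05); servo_line(W(-.01,-.055,.2),vel=.15)
movep(W(.055,-.106,.2),down(PSI))
servo_line(W(.055,-.106,.06),vel=.12); servo_line(W(.055,-.106,ZP),vel=.04,guard=5)
print(L(get_tcp_pos()),get_tcp_pos()[2],get_force());snap("w5");print(get_time())
```

```text
slide box corners [[ 0.008 -0.121]
 [ 0.006 -0.164]
 [ 0.018 -0.112]]
[-0.18247711  0.54186232  0.23774331  1.26667732  0.          1.09031922] [ 0.00401368  0.57130075 -0.1337735   0.86572207  0.          1.27681001]
[[ 0.05470314 -0.10582926]] 0.04405912376304108 [ 0.6994288  -0.45187489  0.11055948]
14.6417
```

View pics/w5.png

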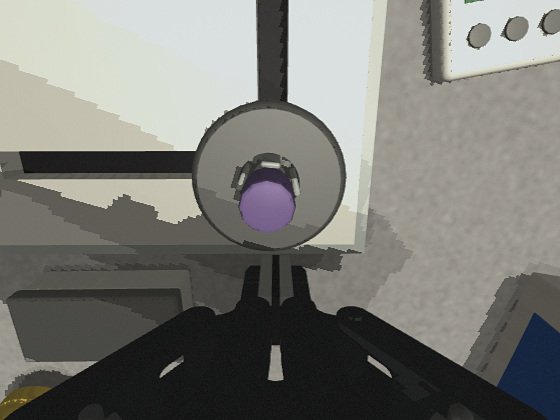

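The carrier stands at the corner with its disc centre at about (268,175). The slot's second leg is centred near column 272, so the carrier is about 1 mm to the side, within the pin's play. I'm pushing along leg 2.

Run:
```python
from h import *
print(servo_line(W(.055,-.06,ZP),vel=.03,guard=5), servo_line(W(.055,.004,ZP),vel=.04,guard=5))
print(L(get_tcp_pos()),get_force());snap("w6");print(get_time())
```

```text
False False
[[0.05493142 0.0039635 ]] [-0.32416088 -0.68057857  0.32327709]
18.325
```

View pics/w6.png

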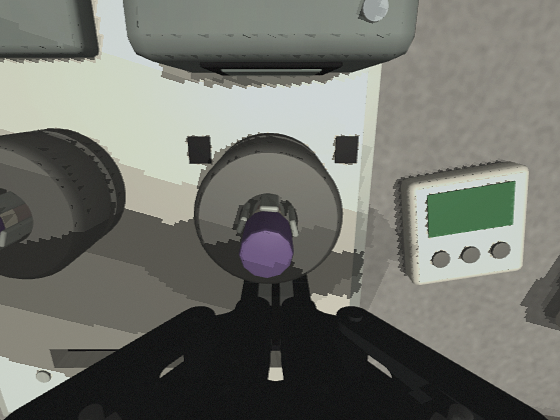

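Run:
```python
from h import *
D=lambda n:np.load(n+".npy",allow_pickle=True).item()
c=D("w4")['c'];print("w4 square ctr, slot end",L(ray(c,[[40,251.5],[28,187]],.03)).round(4))
d=D("w6");c=d['c'];g=cv2.cvtColor(d['im'],cv2.COLOR_RGB2GRAY)
print("w6 squares",L(ray(c,[[199,150],[346,150]],.03)).round(4))
k=268;print(g[260:300,k].tolist(),g[125:145,k].tolist())
print("carrier L R B",L(ray(c,[[194.5,213],[341.5,213],[268,282.5]],.07)).round(4),"base front",L(ray(c,[[268,133]],.03)).round(4))
```

```text
w4 square ctr, slot end [[0.0203 0.0636]
 [0.0538 0.0617]]
w6 squares [[0.0207 0.0622]
 [0.0873 0.0622]]
[100, 102, 101, 99, 101, 100, 89, 85, 84, 83, 86, 85, 85, 85, 83, 85, 83, 71, 42, 46, 46, 45, 41, 47, 59, 61, 63, 61, 59, 60, 61, 61, 60, 59, 61, 60, 63, 65, 67, 67] [211, 211, 210, 210, 211, 211, 214, 209, 43, 38, 51, 54, 46, 46, 48, 49, 43, 41, 53, 54]
carrier L R B [[0.0267 0.0462]
 [0.0787 0.0462]
 [0.0525 0.0181]] base front [[0.052  0.0698]]
```

Run:
```python
from h import *
print(servo_line(W(.055,.0120,ZP),vel=.03,guard=4),servo_line(W(.055,.0165,ZP),vel=.01,guard=3))
print(L(get_tcp_pos()),get_force());snap("w7");print(get_time())
```

```text
False False
[[0.05508505 0.01637904]] [ 0.47645659 -0.8453402  -0.02990435]
19.5917
```

View pics/w7.png

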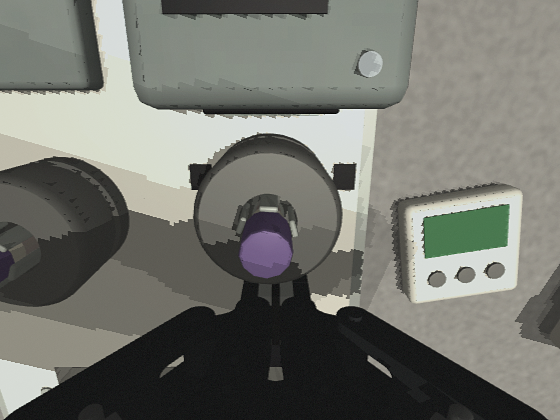

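Run:
```python
from h import *
d=np.load("w7.npy",allow_pickle=True).item();c=d['c']
p=L(ray(c,[[268,133],[346,177],[199,177]],.03));print(p.round(4),"front->reader px row111",L(ray(c,[[270,112]],.03)).round(4))
print("B",L(ray(c,[[268,282.5]],.07)).round(4))
f0=get_force()
for i in range(1,7):
    r=servo_line(W(.055,.0164+.0005*i,ZP),vel=.005,guard=2.0);dwell(.1);f=get_force();print(i,r,L(get_tcp_pos()).round(4),((f-f0)[:2]@Rm).round(2))
    if r: break
snap("w8");print(get_time())
```

```text
[[0.0521 0.0823]
 [0.0883 0.0621]
 [0.0198 0.0621]] front->reader px row111 [[0.0531 0.0913]]
B [[0.0526 0.0305]]
1 False [[0.0551 0.0165]] [-1.37 -2.85]
2 False [[0.0553 0.0167]] [-1.46 -3.75]
3 False [[0.0553 0.0169]] [-1.49 -4.37]
4 False [[0.0555 0.0169]] [-1.5  -5.61]
5 False [[0.0556 0.0171]] [-0.62 -6.68]
6 False [[0.0557 0.0172]] [ 0.25 -8.37]
21.9417
```

The force climbed to about 8 N while the TCP hardly moved, so the pin is against the end of the slot. I'm retreating and checking.

Run:
```python
from h import *
servo_line(W(.055,-.015,ZP),vel=.03); print(get_force()); servo_line(W(.055,-.015,.2),vel=.15); servo_line(W(.055,-.03,.28),vel=.15)
snap("w9");print(get_time())
cv2.imwrite("pics/top9.png",cv2.resize(capture("top")[160:300,180:360,::-1],None,fx=4,fy=4))
c=get_calibration("wrist");print("expect disc centre px",proj(c,W(.055,.055,.07)), "base",proj(c,W(.055,.055,.03)))
```

```text
[0.43132391 0.46243135 0.62118033]
25.3667
expect disc centre px [[275.74629746  92.38453582]] base [[275.75094586  92.71230652]]
```

View pics/w9.png

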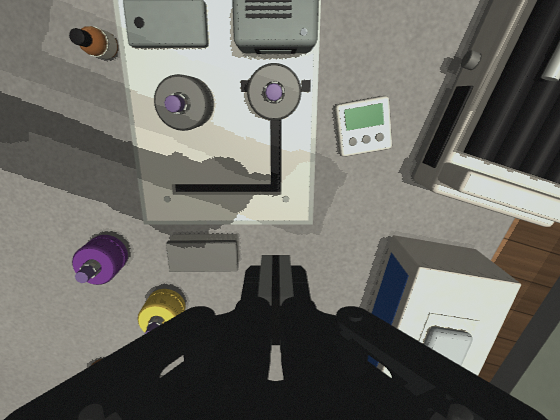

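The carrier's disc is centred at about (274,91), and the home position projects to (276,92). It stands upright between the end marks, the slot behind it is empty, and its neighbours look undisturbed. I'm handing in.

```bash
python3 -c "
from station import *
hand_in(); print(get_time())"
```

```text
the job is handed in; nothing more can be done
the job is handed in; nothing more can be done
```

The carrier is home at the end of the slot in front of the tube reader, and the job is handed in. No verdict was reported. It used about 25 s of the 64 s.

**What I did:** I pushed with the shut fingertips about 6 mm above the deck. First I went along leg 1 to the corner, where the camera put the carrier at lane x ≈ 54–55 mm and y ≈ -53 mm. Then I moved round to the carrier's -y side and pushed along leg 2 until the pin met the end of the slot. After that I backed off and raised the arm clear.

**Last checks:**
- **Home position:** the force rose to about 8 N while the tool moved less than 1 mm, so the pin was against the end wall. In the last picture the disc is at about (274,91) px, and home projects to (276,92), a difference of about 2 mm.
- **Carrier and neighbours:** by eye, the carrier stands upright and the neighbours in view look undisturbed. I did not measure how far each one moved, and the tube block, wash bottle and stain bottle were not in that view.

**Disagreements:**
- **Position estimates:** camera estimates and the lane frame differed by 1–2 mm throughout. I used the slot and the end stop as the reference instead.
- **Force guard:** the 2 N guard never tripped in the final 0.5 mm steps, though the force built up across them. It therefore reached about 8 N, more than I meant to apply but well under the 40 N limit.

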